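Press home the tops of three cone trees in order

ROBOT

A 7-joint arm with a two-finger parallel gripper is mounted at the origin on the work surface. World frame = base frame: x ahead of the robot, y to its left, z up, the work surface at z = 0. Lengths are in mm, angles in rad, forces in N, time in s.
With the tool pointing down it reaches from about 400 to 850 mm from the base axis. Payload 4.4 kg.
Tool frame: the origin (TCP) lies midway between the tips of the shut fingers; the grasp point (between the pads) lies 19 mm behind it (robot.pinch_z is the z of the grasp point in the tool frame, in mm); z points along the fingers, y is the line along which they close (so a half turn about z gives the same grasp; the last joint's range is limited). The gripper opens to 94 mm and grips with 3 to 60 N. Pads are 16 mm wide; open, the fingers measure 119 mm over their backs; the gripper's body (75 mm by 177 mm) begins 78 mm behind the grasp point.
Start: joints at [1.151, 0.628, 0.038, 1.517, -0.027, 0.996, -0.02], TCP at [225.231, -609.745, 205.478] pointing down, gripper open.
Joint ranges: [-3.06, 3.06], [-0.37, 2.12], [-1.25, 1.32], [0.18, 2.47], [-1.1, 4.24], [0.23, 1.98], [-2.94, 2.94]. Speed limits (rad/s): [2.57, 2.57, 3.14, 3.14, 3.14, 3.14, 3.14].

INTERFACE

Orientations are given as a rotation vector (axis times angle).
In Python, from workcell import robot, jaws, planner, read_camera, camera_model gives the robot as it stands. The module is installed in compiled form; this text tells all that it offers. Calls block until the motion is done:
- robot.move_pose(position, orientation): joint-space move of the TCP to a pose.
- robot.servo_line(position, rot=None, speed=150, guard=None): straight line of the TCP; rot=None keeps the orientation; speed is the mean speed in mm/s. With guard (N) it stops when the force on the tool has changed by that much, and returns True; else False.
- robot.set_joints(angles): joint-space move.
- jaws.set_gripper(opening, force=None): finger opening in mm; force is the grip in N (None keeps the last); returns when the fingers have stopped.
- robot.pause(seconds).
- planner.solve_ik(position, orientation): joint angles nearest the present ones, or None.
- robot.get_state(): the state.
- read_camera(name): name is "scene" or "top"; returns the picture (400x640x3 uint8, red, green, blue); there is no depth.
- camera_model(name): a dict with "mtx" (3x3 intrinsics, pixels), "xyz" and "rotation" of the camera in the world. Camera axes: x right, y up, looking along -z (the intrinsics and any distortion apply to the point x, -y, -z); pixel columns grow to the right and rows downward; lengths in mm; the calibration is good to about 2 mm. A picture is of the moment at which its call begins. camera_model takes no time and is no camera call.
A pose or a line that the arm cannot do raises robot.PlanningError and nothing moves.
- robot.sign_off(): hands the job in; it is judged then, once.
The state is a dict: "t": time; "q": joint angles; "joint_vel": joint speeds; "tau": joint torques, N m; "position": TCP position; "eef_rot": TCP orientation; "contact_force": force on the tool from outside, world axes, zero at the start; "wrist_torque": the same for the moment, N m; "opening": finger opening in mm; "grip_force": force on a finger pad.
Only numpy, scipy, OpenCV 4.12 (cv2) and the standard library are available. Lean on these libraries where they do the work, as an engineer would, in place of code of your own. Each camera call takes 0.05 s, during which the arm holds its last target. There are 200 camera calls.

TASK

The balls on the little white cone trees still stand proud on their pegs. With a fingertip from above, gently press the silver ball down fully home onto its cone, then the green one, then the pink one. Leave the yellow and blue balls standing proud, and do not lift, tip or push aside any tree or anything else on the table.

Things in the scene. Friction and masses are not known exactly. Their poses are not given: they have to be found in the camera images.
- silver_top (a point): centre of the flat top (20 mm across) of the silver-grey ball of a cone tree (to be pressed home). Ball 35 mm wide, 28 mm high; top 127 to 129 mm above the table at the start and 117 mm when fully home. The ball sits on a black rubber cushion (17 mm wide, 9 mm high) that gives 1 mm per 2.5 N, up to 8 mm, and springs back: press the top some 2 to 4 mm below its home height.
- silver_peg (a joint): how far the peg under the silver-grey ball has been pressed down into its cone, m: 0 to 0.002 at the start (10 to 12 mm of bare wooden peg showing), 0.012 fully home, no bare peg showing. The snug fit resists with about 3 N at first and 4 N at the end, and the peg stays where it is left.
- silver_cone: the white cone tree with a green spiral band that carries the silver-grey ball: loose on the table, about 0.3 kg, 80 mm wide at the foot, 24 mm at its top, 81 mm high without the peg and ball. Origin: centre of its underside; z up its axis. The ball stands on this axis.
- green_top (a point): centre of the flat top (20 mm across) of the green ball of a cone tree (to be pressed home). Ball 35 mm wide, 28 mm high; top 127 to 129 mm above the table at the start and 117 mm when fully home. The ball sits on a black rubber cushion (17 mm wide, 9 mm high) that gives 1 mm per 2.5 N, up to 8 mm, and springs back: press the top some 2 to 4 mm below its home height.
- green_peg (a joint): how far the peg under the green ball has been pressed down into its cone, m: 0 to 0.002 at the start (10 to 12 mm of bare wooden peg showing), 0.012 fully home, no bare peg showing. The snug fit resists with about 3 N at first and 4 N at the end, and the peg stays where it is left.
- green_cone: the white cone tree with a green spiral band that carries the green ball: loose on the table, about 0.3 kg, 80 mm wide at the foot, 24 mm at its top, 81 mm high without the peg and ball. Origin: centre of its underside; z up its axis. The ball stands on this axis.
- pink_top (a point): centre of the flat top (20 mm across) of the pink ball of a cone tree (to be pressed home). Ball 35 mm wide, 28 mm high; top 127 to 129 mm above the table at the start and 117 mm when fully home. The ball sits on a black rubber cushion (17 mm wide, 9 mm high) that gives 1 mm per 2.5 N, up to 8 mm, and springs back: press the top some 2 to 4 mm below its home height.
- pink_peg (a joint): how far the peg under the pink ball has been pressed down into its cone, m: 0 to 0.002 at the start (10 to 12 mm of bare wooden peg showing), 0.012 fully home, no bare peg showing. The snug fit resists with about 3 N at first and 4 N at the end, and the peg stays where it is left.
- pink_cone: the white cone tree with a green spiral band that carries the pink ball: loose on the table, about 0.3 kg, 80 mm wide at the foot, 24 mm at its top, 81 mm high without the peg and ball. Origin: centre of its underside; z up its axis. The ball stands on this axis.
- yellow_top (a point): centre of the flat top (20 mm across) of the yellow ball of a cone tree (NOT to be pressed, stays as it is). Ball 35 mm wide, 28 mm high; top 127 to 129 mm above the table at the start and 117 mm when fully home. The ball sits on a black rubber cushion (17 mm wide, 9 mm high) that gives 1 mm per 2.5 N, up to 8 mm, and springs back: press the top some 2 to 4 mm below its home height.
- yellow_peg (a joint): how far the peg under the yellow ball has been pressed down into its cone, m: 0 to 0.002 at the start (10 to 12 mm of bare wooden peg showing), 0.012 fully home, no bare peg showing. The snug fit resists with about 3 N at first and 4 N at the end, and the peg stays where it is left.
- yellow_cone: the white cone tree with a green spiral band that carries the yellow ball: loose on the table, about 0.3 kg, 80 mm wide at the foot, 24 mm at its top, 81 mm high without the peg and ball. Origin: centre of its underside; z up its axis. The ball stands on this axis.
- blue_top (a point): centre of the flat top (20 mm across) of the blue ball of a cone tree (NOT to be pressed, stays as it is). Ball 35 mm wide, 28 mm high; top 127 to 129 mm above the table at the start and 117 mm when fully home. The ball sits on a black rubber cushion (17 mm wide, 9 mm high) that gives 1 mm per 2.5 N, up to 8 mm, and springs back: press the top some 2 to 4 mm below its home height.
- blue_peg (a joint): how far the peg under the blue ball has been pressed down into its cone, m: 0 to 0.002 at the start (10 to 12 mm of bare wooden peg showing), 0.012 fully home, no bare peg showing. The snug fit resists with about 3 N at first and 4 N at the end, and the peg stays where it is left.
- blue_cone: the white cone tree with a green spiral band that carries the blue ball: loose on the table, about 0.3 kg, 80 mm wide at the foot, 24 mm at its top, 81 mm high without the peg and ball. Origin: centre of its underside; z up its axis. The ball stands on this axis.
- scissors: black-handled scissors lying flat near the robot, 155 x 80 x 10 mm; origin near the pivot, on the table. Bystander.
- glue_gun: yellow and black hot-glue gun on its stand at the robot's left, about 220 x 70 x 130 mm high, nozzle to its +x; origin under its middle. Bystander.
- bottle: yellow-green spray bottle at the robot's right, 48 mm wide, 132 mm high; origin centre of its underside. Bystander.
- bead_tray: shallow wooden tray of silver foil balls at the far right, 110 x 130 x 30 mm; origin centre of its underside. Bystander.
- spool: small wooden spool with pink ribbon beyond the trees, 42 mm wide, 28 mm high; origin centre of its underside. Bystander.
Not all that is in view belongs to the job. Leave any orange look-alike of the green_cone alone.

How it is judged (in metres and radians):
On the way, in this order (a step that is already met when the one before it is completed fails the run):
1. the silver ball is pressed home (value of joint silver_peg above 0.0085 m), for 0.1 s.
2. the green ball is pressed home (value of joint green_peg above 0.0085 m), for 0.1 s.
3. the pink ball is pressed home (value of joint pink_peg above 0.0085 m), for 0.1 s.
At the end, for the whole second after the job is handed in: The silver, green and pink balls are home (pressed at least 8.5 mm of the 12 mm), the yellow and blue ones are at most 4.5 mm down, all five trees stand upright at rest on the table within 25 mm of where they began, and the other things are within 25 mm of where they began (value of joint each of silver_peg, green_peg, pink_peg above 0.0085 m and value of joint each of yellow_peg, blue_peg below 0.0045 m and angle between each of silver_cone, green_cone, pink_cone, yellow_cone, blue_cone's own z axis and vertical below 0.1 rad and height (world z) of each of silver_cone, green_cone, pink_cone, yellow_cone, blue_cone below 0.005 m and distance of each of silver_cone, green_cone, pink_cone, yellow_cone, blue_cone, scissors, glue_gun, bottle, bead_tray, spool from where it was at the start of the episode below 0.025 m and linear speed of each of silver_cone, green_cone, pink_cone, yellow_cone, blue_cone below 0.02 m/s); the robot touches nothing.
It fails at once if a later ball is pressed in before the one ahead of it is home (order: silver, green, pink) ((value of joint green_peg above 0.0045 m and value of joint silver_peg below 0.0075 m) or (value of joint pink_peg above 0.0045 m and value of joint green_peg below 0.0075 m)).
It fails at once if the yellow or the blue ball is pressed down beyond 4.5 mm (value of joint any of yellow_peg, blue_peg above 0.0045 m).
It fails at once if a tree is pushed hard enough to mark it (more than 30 N), not gently (contact force between any of the arm, the fingers and silver_cone above 30 N or contact force between any of the arm, the fingers and green_cone above 30 N or contact force between any of the arm, the fingers and pink_cone above 30 N or contact force between any of the arm, the fingers and yellow_cone above 30 N or contact force between any of the arm, the fingers and blue_cone above 30 N).
It fails at once if a tree is lifted by more than 8 mm, tipped by more than about 14 degrees or shifted by more than 25 mm (height (world z) of any of silver_cone, green_cone, pink_cone, yellow_cone, blue_cone above 0.008 m or angle between any of silver_cone, green_cone, pink_cone, yellow_cone, blue_cone's own z axis and vertical above 0.25 rad or distance of any of silver_cone, green_cone, pink_cone, yellow_cone, blue_cone from where it was at the start of the episode above 0.025 m).
It fails at once if the scissors, glue gun, bottle, bead tray or spool is moved by more than 25 mm (distance of any of scissors, glue_gun, bottle, bead_tray, spool from where it was at the start of the episode above 0.025 m).
It also fails if it takes over 48 s, if anything falls off the work surface, if the arm or the gripper's body presses on something with over 40 N, if the wrist force passes 120 N, or if a joint passes its speed limit or range.

## Working session

There is one attempt and no reset: what is moved stays moved. The work goes in short steps, each a Python script; the robot and the scene stay as the last script left them, time stands still between calls to the robot, and variables do not carry over. Pictures are saved under pics/ and viewed, at most 10 in all, crops included, and the job is handed in when it is done.

```bash
mkdir -p pics; python3 - <<'E'
from workcell import robot, read_camera, camera_model
import cv2
for n in("scene","top"):
    cv2.imwrite(f"pics/{n}0.png",cv2.cvtColor(read_camera(n),cv2.COLOR_RGB2BGR)); m=camera_model(n); print(n,m)
s=robot.get_state();print(s["t"],s["eef_rot"],s["opening"])
E
```

```text
scene {'mtx': array([[507.24717544,   0.        , 326.05206845],
       [  0.        , 507.24717544, 201.74930191],
       [  0.        ,   0.        ,   1.        ]]), 'xyz': array([1050.42986503,  786.60987792,  973.82971635]), 'rotation': array([0.31627074, 1.02260175, 2.36634042])}
top {'mtx': array([[513.49022545,   0.        , 313.11271607],
       [  0.        , 513.49022545, 204.7436148 ],
       [  0.        ,   0.        ,   1.        ]]), 'xyz': array([ 476.43435909,    9.8477707 , 1470.81236823]), 'rotation': array([ 0.05656635, -0.03196754, -1.57582583])}
0.1 [-3.09096483e+00 -5.52565805e-01  4.35610798e-04] 93.9485746950371
```

View pics/top0.png

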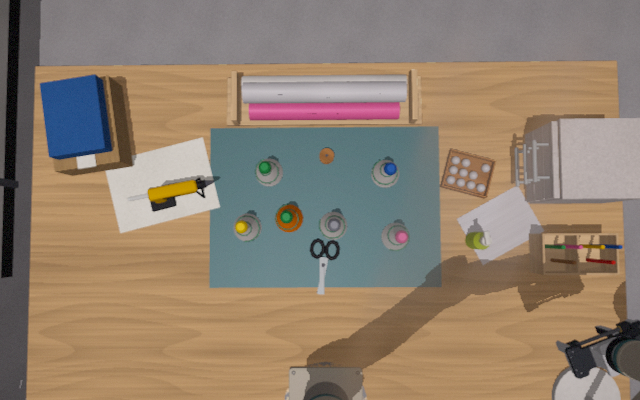

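View pics/scene0.png

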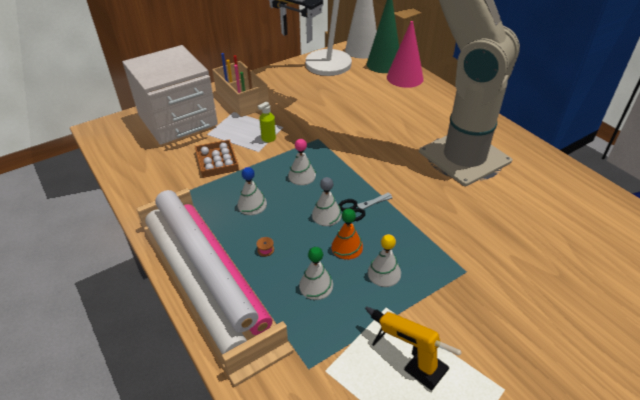

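The top view shows a silver ball at (334,225) and a pink one at (401,237). There are two green candidates: (265,168) on a white cone, and (287,216) on an orange cone, which is the look-alike. I choose (265,168), which is (316,255) in the scene view. Yellow (241,227) and blue (390,170) stay untouched.

```bash
cat > vis.py <<'E'
import numpy as np, cv2
from scipy.spatial.transform import Rotation as R
from workcell import camera_model
SEEDS={"silver":((334,225),(326,185)),"green":((265,168),(316,255)),"pink":((401,237),(301,146)),
"yellow":((241,227),(388,242)),"blue":((390,170),(248,174)),"decoy":((287,216),(349,215))}
def blob(img,seed,name):
    """centroid of the ball-coloured blob nearest the seed"""
    h=cv2.cvtColor(img,cv2.COLOR_RGB2HSV).astype(int); H,S,V=h[...,0],h[...,1],h[...,2]
    m={"silver":(S<70)&(V>70)&(V<150),"green":(abs(H-68)<17)&(S>150),"decoy":(abs(H-68)<17)&(S>150),"pink":(abs(H-168)<11)&(S>110),
       "yellow":(abs(H-24)<7)&(S>190),"blue":(abs(H-111)<10)&(S>160)}[name].astype(np.uint8)
    if name=="silver": m=cv2.morphologyEx(m,cv2.MORPH_OPEN,np.ones((3,3)))
    w=np.zeros_like(m); cv2.circle(w,seed,13,1,-1)
    n,l,st,c=cv2.connectedComponentsWithStats(m*w)
    if n<2: return None
    i=1+np.argmax(st[1:,4]); return c[i],st[i]
def ray(cam,px):
    c=camera_model(cam); p=cv2.undistortPoints(np.array([[px]],float),c["mtx"],None)[0,0]
    return c["xyz"],R.from_rotvec(c["rotation"]).apply([p[0],-p[1],-1])
def onplane(cam,px,z):
    o,d=ray(cam,px); return o+d*(z-o[2])/d[2]
def tri(p1,p2):
    o1,d1=ray("top",p1);o2,d2=ray("scene",p2)
    a=np.linalg.lstsq(np.c_[d1,-d2],o2-o1,rcond=None)[0]; q1,q2=o1+a[0]*d1,o2+a[1]*d2
    return (q1+q2)/2,np.linalg.norm(q1-q2)
E
python3 - <<'E'
from vis import *
np.set_printoptions(precision=1,suppress=True)
im={n:cv2.cvtColor(cv2.imread(f"pics/{n}0.png"),cv2.COLOR_BGR2RGB) for n in("top","scene")}
for k,s in SEEDS.items():
    t,e=blob(im["top"],s[0],k),blob(im["scene"],s[1],k)
    print(k,t,e)
    if t and e: print("   ",onplane("top",t[0],114)[:2],onplane("scene",e[0],114)[:2],*tri(t[0],e[0]))
a=cv2.resize(im["top"][140:270,220:420],None,fx=4,fy=4,interpolation=cv2.INTER_CUBIC)
cv2.imwrite("pics/crop.png",cv2.cvtColor(a,cv2.COLOR_RGB2BGR))
E
```

```text
silver (array([334.6, 223.5]), array([321, 212,  27,  26, 451], dtype=int32)) (array([326.9, 181.8]), array([321, 177,  12,  10,  98], dtype=int32))
    [503.1 -25.5] [491.9 -31.1] [500.5 -23.6 123.8] 5.752410381039354
green (array([264.4, 167.1]), array([259, 162,  12,  11, 107], dtype=int32)) (array([315.1, 253.9]), array([308, 247,  15,  15, 178], dtype=int32))
    [654.1 160.2] [651.4 157. ] [653.4 159.8 118. ] 0.3616163550334995
pink (array([401.3, 237.3]), array([396, 233,  11,  10,  82], dtype=int32)) (array([300.4, 144.6]), array([295, 139,  12,  13, 124], dtype=int32))
    [ 465.8 -200.8] [ 464.2 -204.7] [ 466.1 -200.5  117.4] 0.8421378263875617
yellow (array([241. , 226.4]), array([236, 221,  11,  12, 109], dtype=int32)) (array([387.9, 241.7]), array([382, 235,  13,  15, 156], dtype=int32))
    [496.6 222.1] [493.5 219.4] [496.3 221.7 117.9] 0.7095135764918253
blue (array([389.8, 168.6]), array([384, 163,  12,  12, 107], dtype=int32)) (array([247.7, 173.3]), array([242, 168,  12,  12, 119], dtype=int32))
    [ 647.9 -173. ] [ 645.6 -175.6] [ 647.2 -172.4  117. ] 0.5385879031784373
decoy (array([285.9, 216.8]), array([281, 211,  11,  12,  90], dtype=int32)) (array([348.4, 215.2]), array([342, 208,  14,  15, 159], dtype=int32))
    [521.6 103.2] [517.7  99.3] [521.1 103.1 119. ] 0.7833018368225496
```

View pics/crop.png

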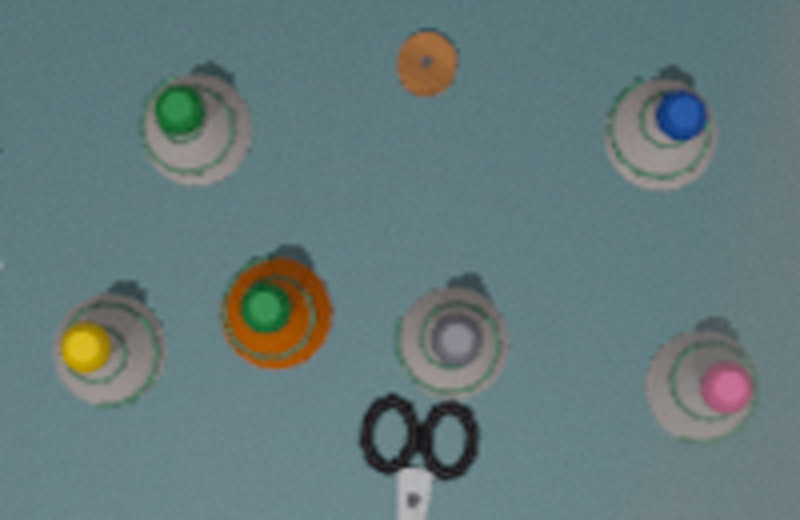

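The crop confirms the layout: the green ball on a white cone is at crop (180,110), the look-alike on the orange cone is at (266,307), and silver is at (456,341). Silver's colour mask leaked, so I'll set its position from the disc centre in both views and then press.

```bash
cat > act.py <<'E'
from vis import *
from workcell import robot, jaws, read_camera
DOWN=[np.pi,0,0]
def press(xy,depth=114.0):
    robot.move_pose([*xy,170],DOWN)
    robot.servo_line([*xy,133],speed=80)
    f0=robot.get_state()["contact_force"]
    for z in (124,118,depth):
        robot.servo_line([*xy,z],speed=15)
        s=robot.get_state(); print(z,np.round(s["position"],1),np.round(s["contact_force"]-f0,1))
    robot.pause(.2); s=robot.get_state(); print("hold",np.round(s["position"],1),np.round(s["contact_force"]-f0,1))
    robot.servo_line([*xy,170],speed=80); print("t",robot.get_state()["t"])
E
python3 - <<'E'
from act import *
p=onplane("top",(333.7,224.9),114)[:2]; print(p, tri((333.7,224.9),(326.3,185.3)))
jaws.set_gripper(0)
robot.move_pose([*p,190],DOWN); print(robot.get_state()["t"],robot.get_state()["position"])
press(p)
for n in("top","scene"): cv2.imwrite(f"pics/{n}1.png",cv2.cvtColor(read_camera(n),cv2.COLOR_RGB2BGR))
a=cv2.imread("pics/scene1.png")[120:300,220:420]
cv2.imwrite("pics/crop1.png",cv2.resize(a,None,fx=3.3,fy=3.3,interpolation=cv2.INTER_CUBIC))
E
```

```text
[499.38992671 -23.17924517] (array([499.29616881, -23.14461108, 111.32054136]), np.float64(0.3423141748632433))
3.825 [499.56623579 -24.16822277 190.03166163]
124 [499.8 -23.2 124.2] [-0.6  0.9  2.1]
118 [499.7 -23.1 118. ] [0.3 2.3 2.8]
114.0 [499.8 -23.2 114.5] [0.1 1.3 8.2]
hold [499.8 -23.1 114.5] [-0.1  1.2  8.3]
t 7.4583
```

View pics/crop1.png

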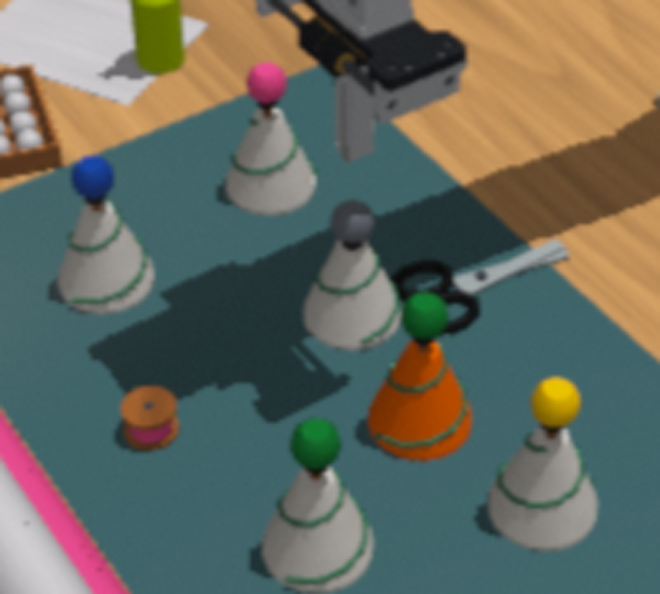

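At crop (352,222) the silver ball sits directly on its cone with no bare peg, and the 8 N final force agrees. The other trees are undisturbed. Next are green, then pink.

```bash
python3 - <<'E'
from act import *
for p in ([653.6,159.9],[465.9,-200.7]):
    c=robot.get_state()["position"]; robot.servo_line([*c[:2],200],speed=120); robot.move_pose([*p,200],DOWN); press(p)
robot.servo_line([465.9,-200.7,230]); robot.move_pose([400,-350,260],DOWN)
for n in("top","scene"): cv2.imwrite(f"pics/{n}2.png",cv2.cvtColor(read_camera(n),cv2.COLOR_RGB2BGR))
print(robot.get_state()["t"])
im={n:cv2.cvtColor(cv2.imread(f"pics/{n}2.png"),cv2.COLOR_BGR2RGB) for n in("top","scene")}
for k,s in SEEDS.items():
    t,e=blob(im["top"],s[0],k),blob(im["scene"],s[1],k)
    if t and e: print(k,*tri(t[0],e[0]))
a=cv2.imread("pics/scene2.png")[120:300,220:420]
cv2.imwrite("pics/crop2.png",cv2.resize(a,None,fx=3.3,fy=3.3,interpolation=cv2.INTER_CUBIC))
E
```

```text
124 [654.  160.  124.3] [1.4 0.6 2.8]
118 [653.9 160.  118. ] [2.6 1.  2.7]
114.0 [654.  160.  114.9] [0.8 0.2 9. ]
hold [654.  160.  114.9] [1.1 0.2 8.2]
t 12.5417
124 [ 466.3 -200.9  124.1] [0.8 0.1 2.6]
118 [ 466.2 -200.8  118. ] [ 2.3 -0.3  1.8]
114.0 [ 466.3 -200.9  114.5] [1.4 0.5 8.6]
hold [ 466.3 -200.9  114.5] [2.  0.3 8.1]
t 18.0833
19.4333
silver [500.95521991 -24.00546105 112.50132454] 6.625977748886367
green [653.17056137 159.63191242 106.51241528] 0.023738804292110963
pink [ 467.29745946 -199.37057143  106.76571981] 0.4939995972850565
yellow [496.36728371 221.79884618 118.01202962] 0.7320886830462957
blue [ 647.40304635 -172.34078575  117.16395611] 0.7609794209609925
decoy [521.3269856  102.68321278 118.95665468] 1.5972821556879702
```

View pics/crop2.png

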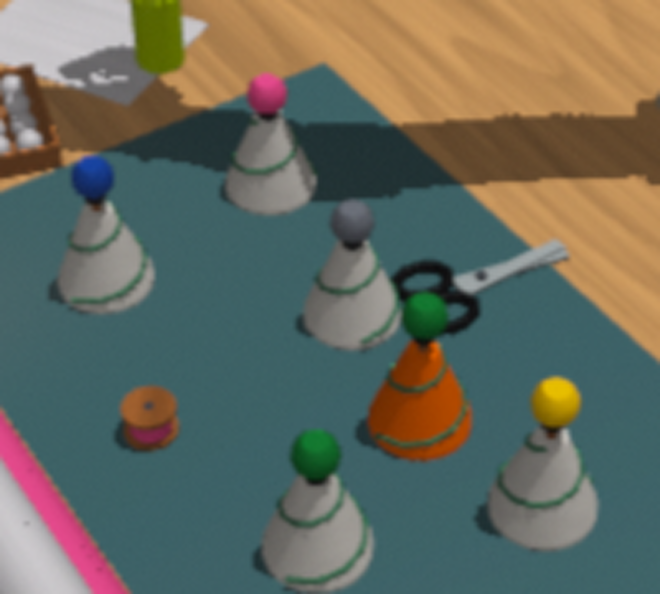

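The silver (352,222), green (316,455) and pink (267,95) balls are home, with green and pink measured about 11 mm lower. Yellow (555,403), blue (92,178) and the orange look-alike are unchanged, and every tree is upright.

```bash
python3 -c "
from workcell import robot
print(robot.sign_off())"
```

```text
the job is handed in; nothing more can be done
None
```

I pressed the silver, green and pink balls home in that order, left the yellow and blue balls proud with every tree upright, and handed the job in at about 19.4 s; no verdict came back.

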